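# Empty the deburring-ball shaker

### The arm

A 7-joint arm with a two-finger parallel gripper is mounted at the origin on the work surface. World frame = base frame: x ahead of the robot, y to its left, z up, the work surface at z = 0. Lengths are in m, angles in rad, forces in N, time in s.
With the tool pointing down it reaches from about 0.35 to 0.9 m from the base axis. Payload 19.9 kg.
Tool frame: the origin (TCP) lies on the centre line of the jaws, within the pads' length; the fingertips stand 14 mm ahead of it and the grasp point (between the pads) lies 5 mm behind it; z points along the fingers, y is the line along which they close (so a half turn about z gives the same grasp; the last joint's range is limited). The gripper opens to 94 mm and grips with 3 to 60 N. Pads are 16 mm wide; open, the fingers measure 119 mm over their backs; the gripper's body (75 mm by 177 mm) begins 78 mm behind the grasp point.
Start: joints at [-1.226, 0.417, -0.01, 1.614, 0.005, 1.111, -0.053], TCP at [0.236, 0.579, 0.219] pointing down, gripper open.
Joint ranges: [-2.81, 2.81], [-0.39, 2.02], [-1.27, 1.25], [0.06, 2.57], [-1.19, 4.33], [0.19, 2], [-2.82, 2.82]. Speed limits (rad/s): [1.89, 1.89, 2.39, 2.39, 3.01, 3.01, 3.01].

### API

Orientations are given as a unit quaternion [x, y, z, w].
In Python, from rig import get_obs, snapshot, get_calibration, job_done, search_frame, outline_of gives the robot as it stands.
- The arm moves only by the shell command python3 -m pendant 'ROWS'. ROWS is JSON, a list of rows, each a list of 5 numbers: the closure, from -1 (fully open) to 1 (shut), then the shift along the tool's x, y, z in m, then the turn about the tool's z in rad. A call has 1 to 5 rows; each row is the pose to reach, as a shift and turn from the pose commanded when the call began, along the tool's axes at that moment; what a row does not reach only later rows make up. A row lasts 1/8 s, in which the tool goes at most 62.5 mm and 10.7 degrees, less where a joint would pass 70% of its speed; a pose out of reach is approached as far as the arm can. A call with a gripper value outside its range is refused whole. The fingers move at their own pace and stop on an object; the grip force is fixed at half the most. Time passes only in rows, so rows that repeat a pose let the fingers close. It gives the time, the measured TCP pose, the force, the opening and the grip force at its end, in the units of the state.
- get_obs(): the state, without advancing time (a new reading comes with each control period).
- snapshot(name): name is "side" or "top"; returns (picture, depth): 384x512x3 uint8, red, green, blue; 384x512 float32, m along the optical axis (not along the pixel's ray), 0 where there is no reading.
- get_calibration(name): a dict with "fx", "fy", "cx", "cy" (pixels), "eye" and "rotation" of the camera in the world. Camera axes: x right, y down, z forward; pixel columns grow to the right and rows downward; lengths in m; the calibration is good to about 2 mm. A picture is of the moment at which its call begins. get_calibration takes no time and is no camera call.
- job_done(): hands the job in; it is judged then, once.
Trained networks look in the newest picture that a camera, given by its name, has taken for a name from the list of things; names that differ only in an ending like _2 or _b are one class to them, and where a whole thing is asked for, a point or a joint stands for the part that bears it (a point fixed in the world has none). Each returns a list of dicts, best first, with "conf" (0 to 1); they miss things now and then, are a little off and sometimes report something else, mostly with a low value. They report only what shows in the picture. A call takes as long as a camera call. They do not tell look-alikes from the thing itself.
- search_frame(camera, label): "extent" ([centre column, centre row, width, height] in pixels, round what is visible of it).
- outline_of(camera, label): "mask" (384x512 bool, what is visible of it) and "extent" ([centre column, centre row, width, height] in pixels, round what is visible of it).
The state is a dict: "time_s": time; "joint_pos": joint angles; "joint_velocities": joint speeds; "joint_torque": joint torques, N m; "tcp_pos": TCP position; "orientation": TCP orientation; "force": force on the tool from outside, world axes, zero at the start; "moment": the same for the moment, N m; "opening": finger opening in m; "grasp_force": force on a finger pad.
Only numpy, scipy, OpenCV 4.12 (cv2) and the standard library are available. Lean on these libraries where they do the work, as an engineer would, in place of code of your own. Each camera call takes 0.05 s, during which the arm holds its last target. There are 200 camera calls.

### The job

Empty the shaker of steel balls: untwist its perforated cap (a part turn anticlockwise), lift it off and set it down right way up on the bare bench, clear of the tray. Only then swing the jar over in its stand with the side lever, so that all five balls pour out of the wide mouth and stay in the steel tray. Leave the mug, tin, hammer and wood offcut where they are.

Things in the scene. Friction and masses are not known exactly. Their poses are not given: they have to be found in the camera images.
- cap: Perforated aluminium cap, 84 mm wide, 110 g; z up its axis. Origin on the axis, inside the upright wing grip across its top: 60 mm along x, 14 mm thick in y, from 20 mm below the origin (the disc's top face) to 10 mm above. Lower edge of its skirt 42 mm below the origin. Bayonet lugs lock it; turned 50 to 110 degrees anticlockwise seen from above it lifts straight off.
- jar (a joint): Tipping angle of the jar in its stand, rad: 0 upright (at the start), hard stop at 2.1 (mouth down over the tray). It turns about the stand's x axis, the mouth going towards the stand's -y; a friction pivot (0.2 N m) holds it wherever it is left.
- jar_mouth (a point): Centre of the jar's open rim; moves with the jar. Jar: clear tube, 60 mm outside, 54 mm inside, 100 mm tall, centred on the pivot. Upright, the rim is 165 mm above the bench and the seated cap's origin is 24 mm above this point.
- pivot (a point): Middle of the jar and of its axle, 115 mm above the bench, fixed. Axes are the stand's: x along the axle, y away from the tray (tray on the -y side), z up. The stand is a fixed grey base plate, 150 mm along x, 12 mm thick, y = -11 to +75 mm, with two posts at x = -51 and +51 mm, 26 mm wide, 127 mm high.
- lever_pin (a point): Middle of the black roller grip (14 mm thick, 48 mm long, along the stand's x, 95 mm from the jar's axis; spins) at the end of the flat 60 mm side lever. Starts 52 mm to +y of the axle and 30 mm above it; goes with the jar over the top to 52 mm on the tray side. 7 N turns it: push from the +y side with an upright closed finger, tip 20 mm below the roller's centre, along its arc.
- tray: Fixed open steel tray, 190 (x) by 180 (y) mm, 42 mm high, walls and floor 4 to 5 mm, axes nearly as the stand's; origin at the centre of its underside. It lies right beside the stand, under the tipped mouth.
- ball0: Steel ball, 16 mm across, origin at its centre; in the jar at the start.
- ball1: Steel ball, 16 mm across, origin at its centre; in the jar at the start.
- ball2: Steel ball, 16 mm across, origin at its centre; in the jar at the start.
- ball3: Steel ball, 16 mm across, origin at its centre; in the jar at the start.
- ball4: Steel ball, 16 mm across, origin at its centre; in the jar at the start.
- mug: White mug, 80 mm wide, 95 mm high; origin under its centre. Leave alone.
- offcut: Wood offcut 60 x 110 x 40 mm; origin under its centre. Leave alone.
- tin: Tin can, 72 mm wide, 110 mm high; origin under its centre. Leave alone.
- hammer: Hammer lying on the bench. Leave alone.
There are look-alikes about, which are no part of the job. Leave any blue or green look-alike of the part that bears jar alone.

How it is judged:
On the way, in this order (a step that is already met when the one before it is completed fails the run):
1. the cap is lifted clear of the jar (over 80 mm from the mouth) while the jar still stands upright (under 0.3 rad) (distance between cap and jar_mouth above 0.08 m and value of joint jar below 0.3 rad), for 0.1 s.
2. the jar is tipped over past 1.4 rad (value of joint jar above 1.4 rad), for 0.1 s.
At the end, for the whole second after the job is handed in: All five balls lie inside the tray (within its walls, below its rim) and at rest (under 50 mm/s); the cap stands still on the bench, not on the stand or tray, right way up (origin under 48 mm high, tilt under 0.15 rad), its origin over 130 mm from the tray's centre. The jar may stay tipped (x of ball0 in the frame of tray between -0.095 and 0.095 m and y of ball0 in the frame of tray between -0.09 and 0.09 m and z of each of ball0, ball1, ball2, ball3, ball4 in the frame of tray below 0.042 m and linear speed of each of ball0, ball1, ball2, ball3, ball4 below 0.05 m/s and x of ball1 in the frame of tray between -0.095 and 0.095 m and y of ball1 in the frame of tray between -0.09 and 0.09 m and x of ball2 in the frame of tray between -0.095 and 0.095 m and y of ball2 in the frame of tray between -0.09 and 0.09 m and x of ball3 in the frame of tray between -0.095 and 0.095 m and y of ball3 in the frame of tray between -0.09 and 0.09 m and x of ball4 in the frame of tray between -0.095 and 0.095 m and y of ball4 in the frame of tray between -0.09 and 0.09 m and height (world z) of cap below 0.048 m and angle between cap's own z axis and vertical below 0.15 rad and linear speed of cap below 0.03 m/s and horizontal distance between cap and tray above 0.13 m); the robot touches nothing.
It fails at once if the mug is shifted by over 30 mm (distance of mug from where it was at the start of the episode above 0.03 m).
It fails at once if the offcut is shifted by over 30 mm (distance of offcut from where it was at the start of the episode above 0.03 m).
It fails at once if the tin is shifted by over 30 mm (distance of tin from where it was at the start of the episode above 0.03 m).
It fails at once if the hammer is shifted by over 30 mm (distance of hammer from where it was at the start of the episode above 0.03 m).
It also fails if it takes over 54 s, if anything falls off the work surface, if the arm or the gripper's body presses on something with over 40 N, if the wrist force passes 120 N, or if a joint passes its speed limit or range.

## Working session

There is one attempt and no reset: what is moved stays moved. The work goes in short steps, Python scripts to look and compute and a shell command to move; the robot and the scene stay as the last step left them, time stands still between calls to the robot, and variables do not carry over. Pictures are saved under pics/ and viewed, at most 10 in all, crops included, and the job is handed in when it is done.

```bash
ls; mkdir -p pics; cat > h.py <<'E'
import numpy as np, cv2
from rig import *
def pts(cam,depth):
    c=get_calibration(cam); v,u=np.mgrid[:384,:512]
    p=np.stack([(u-c['cx'])/c['fx']*depth,(v-c['cy'])/c['fy']*depth,depth],-1)
    return p@np.array(c['rotation']).T+np.array(c['eye'])
def snap(cam,name=None):
    im,d=snapshot(cam)
    if name: cv2.imwrite(f'pics/{name}.png',im[...,::-1])
    return im,d,pts(cam,d)
E
python3 - <<'E'
from h import *
for c in('top','side'):
    im,d,P=snap(c,c+'0'); np.savez(f'{c}0.npz',im=im,P=P)
    k=get_calibration(c);print(c,k['eye'],np.round(k['rotation'],2).tolist())
    for l in('cap','jar','tray','lever_pin'):
        for r in outline_of(c,l):
            m=r['mask']&(d>0); print(l,round(r['conf'],2),np.round(r['extent']),np.round(np.median(P[m],0),3) if m.any() else None)
a=np.hstack([cv2.imread('pics/top0.png'),cv2.imread('pics/side0.png')])
o=get_obs();print(o['tcp_pos'],o['orientation'],o['time_s'])
E
```

```text
picsTraceback (most recent call last):
  File "<stdin>", line 3, in <module>
  File "h.py", line 10, in snap
    return im,d,pts(cam,d)
                ~~~^^^^^^^
  File "h.py", line 6, in pts
    return p@np.array(c['rotation']).T+np.array(c['eye'])
           ~^~~~~~~~~~~~~~~~~~~~~~~~~~
ValueError: matmul: Input operand 1 has a mismatch in its core dimension 0, with gufunc signature (n?,k),(k,m?)->(n?,m?) (size 4 is different from 3)
```

```bash
sed -i "s/np.array(c\['rotation'\]).T/Rotation.from_quat(c['rotation']).as_matrix().T/; 1a from scipy.spatial.transform import Rotation" h.py
python3 - <<'E'
from h import *
for c in('top','side'):
    im,d,P=snap(c,c+'0'); np.savez(f'{c}0.npz',im=im,P=P)
    k=get_calibration(c);print(c,k['eye'],k['fx'],np.round(Rotation.from_quat(k['rotation']).as_matrix(),2).tolist())
    print('bench z',np.percentile(P[...,2][d>0],[5,25,50,75]))
    for l in('cap','jar','tray','lever_pin'):
        for r in outline_of(c,l):
            m=r['mask']&(d>0); print(l,round(r['conf'],2),np.round(r['extent']),np.round(np.median(P[m],0),3) if m.any() else None)
o=get_obs();print(o['tcp_pos'],o['orientation'],o['time_s'])
E
```

```text
top [0.24656065 0.04383945 1.39907829] 410.5073388276679 [[-0.03, -0.97, 0.23], [-1.0, 0.02, -0.01], [-0.0, -0.23, -0.97]]
bench z [-7.47076191e-01 -1.07249458e-01  4.70860867e-04  5.00064971e-03]
cap 0.78 [276. 197.  30.  31.] [ 0.516 -0.038  0.171]
cap 0.26 [264. 195.  32.  70.] [0.506 0.002 0.014]
jar 0.96 [142. 157.  28.  54.] [0.642 0.375 0.144]
jar 0.9 [210. 269.  35.  60.] [0.302 0.154 0.144]
jar 0.83 [392. 155.  31.  59.] [ 0.639 -0.421  0.143]
jar 0.44 [267. 192.  22.  63.] [ 0.596 -0.003  0.148]
tray 0.68 [308. 208.  62.  65.] [ 0.512 -0.163  0.008]
tray 0.64 [261. 171.   7.  19.] [0.612 0.    0.152]
lever_pin 0.79 [146. 156.  24.  53.] [0.642 0.374 0.144]
lever_pin 0.73 [210. 266.  36.  63.] [0.3   0.153 0.144]
lever_pin 0.7 [390. 150.  31.  51.] [ 0.635 -0.419  0.145]
lever_pin 0.69 [267. 192.  18.  63.] [ 0.593 -0.006  0.148]
lever_pin 0.57 [117. 223.  38.  26.] [0.481 0.483 0.043]
side [ 0.35393779 -0.85268943  1.08816552] 399.4650202109274 [[0.98, -0.13, 0.13], [-0.18, -0.71, 0.68], [0.0, -0.69, -0.72]]
bench z [-0.63127893 -0.01061074  0.00164979  0.04937814]
cap 0.79 [258. 202.  26.  25.] [ 0.516 -0.046  0.171]
cap 0.51 [338. 245.  34.  38.] [ 0.764 -0.156  0.039]
jar 0.97 [279. 129.  42.  24.] [0.638 0.354 0.144]
jar 0.71 [189. 174.  53.  39.] [0.304 0.136 0.143]
jar 0.66 [271. 211.  48.  42.] [ 0.516 -0.061  0.109]
jar 0.65 [339. 314.  74.  44.] [ 0.633 -0.417  0.143]
tray 0.7 [267. 262.  66.  59.] [ 0.519 -0.151  0.008]
lever_pin 0.9 [268. 208.  48.  37.] [ 0.529 -0.057  0.116]
lever_pin 0.66 [282. 130.  45.  30.] [0.64  0.355 0.142]
lever_pin 0.59 [338. 312.  67.  47.] [ 0.639 -0.418  0.143]
lever_pin 0.56 [189. 176.  48.  41.] [0.302 0.131 0.142]
[0.23574693 0.5788125  0.21942547] [ 1.92191321e-01  9.81357475e-01 -3.91972964e-05  8.79210751e-06] 0.55
```

View pics/top0.png

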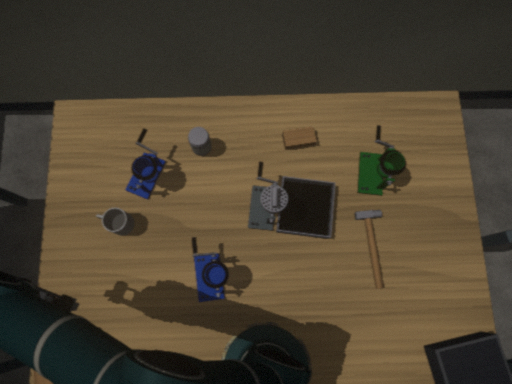

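View pics/side0.png

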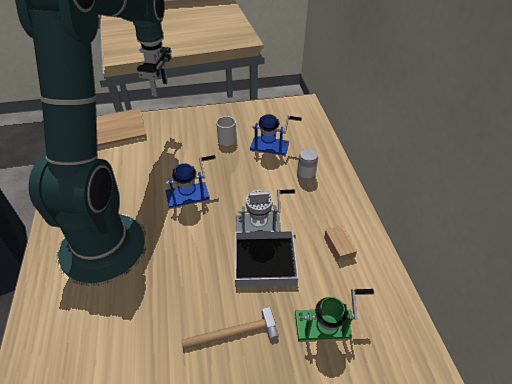

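```bash
python3 - <<'E'
from h import *
t=np.load('top0.npz');s=np.load('side0.npz')
a=cv2.resize(t['im'][150:245,240:345],None,fx=3.8,fy=3.8,interpolation=cv2.INTER_CUBIC)
b=cv2.resize(s['im'][175:295,225:305],None,fx=3,fy=3,interpolation=cv2.INTER_CUBIC)
h=max(a.shape[0],b.shape[0]);pad=lambda x:cv2.copyMakeBorder(x,0,h-x.shape[0],0,0,0)
cv2.imwrite('pics/crop.png',np.clip(np.hstack([pad(a),pad(b)])*1.5,0,255)[...,::-1])
for c,z in(('top',t),('side',s)):
    P=z['P'];R=(abs(P[...,0]-.52)<.16)&(abs(P[...,1]+.04)<.12)
    for n,lo,hi,bx in(('wing',.188,.21,None),('disc',.16,.176,None),('wall/rim',.035,.05,None),('plate',.008,.017,None),('roller',.14,.158,.575)):
        m=R&(P[...,2]>lo)&(P[...,2]<hi)
        if bx: m&=P[...,0]>bx
        else: m&=True
        q=P[m]
        if len(q)<4: print(c,n,len(q));continue
        rr=cv2.minAreaRect((q[:,:2]*1000).astype(np.float32))
        print(c,n,len(q),'z',np.median(q[:,2]).round(4),'mid',q[:,:2].mean(0).round(4),'rect',np.round(rr[0],1),np.round(rr[1],1),round(rr[2],1),'x',np.percentile(q[:,0],[2,98]).round(3),'y',np.percentile(q[:,1],[2,98]).round(3))
E
```

```text
top wing 92 z 0.1994 mid [ 0.5161 -0.0396] rect [516.2 -39.8] [13.5 60.3] 85.0 x [0.486 0.544] y [-0.047 -0.033]
top disc 479 z 0.1704 mid [ 0.5144 -0.0388] rect [516.9 -39.2] [80.3 83.1] 87.7 x [0.477 0.555] y [-0.076 -0.002]
top wall/rim 131 z 0.0426 mid [ 0.5089 -0.0972] rect [ 522.9 -102.2] [142.8 191.3] 81.5 x [0.42  0.621] y [-0.155 -0.043]
top plate 1064 z 0.0114 mid [ 0.5096 -0.0497] rect [508.2 -52. ] [290.2 224.3] 3.4 x [0.433 0.608] y [-0.157  0.036]
top roller 93 z 0.1502 mid [ 0.6072 -0.0018] rect [611. -10.] [35.6 55.9] 83.0 x [0.583 0.639] y [-0.022  0.008]
side wing 106 z 0.1985 mid [ 0.52 -0.04] rect [520.3 -37.6] [16.7 56.9] 86.7 x [0.492 0.547] y [-0.046 -0.032]
side disc 328 z 0.1697 mid [ 0.5176 -0.0496] rect [520.6 -36.9] [85.9 81. ] 78.5 x [0.481 0.559] y [-0.078  0.003]
side wall/rim 230 z 0.0415 mid [ 0.5187 -0.0821] rect [ 525.4 -110.1] [122.9 190. ] 82.0 x [0.425 0.622] y [-0.154 -0.044]
side plate 897 z 0.0106 mid [ 0.5222 -0.0656] rect [530.  -68.1] [229.2 260. ] 73.6 x [0.438 0.611] y [-0.157  0.033]
side roller 82 z 0.1497 mid [ 0.6114 -0.0024] rect [614.4 -10.1] [37.9 54.4] 82.5 x [0.588 0.642] y [-0.02   0.011][ WARN:0@0.301] global loadsave.cpp:1063 imwrite_ Unsupported depth image for selected encoder is fallbacked to CV_8U.
```

View pics/crop.png

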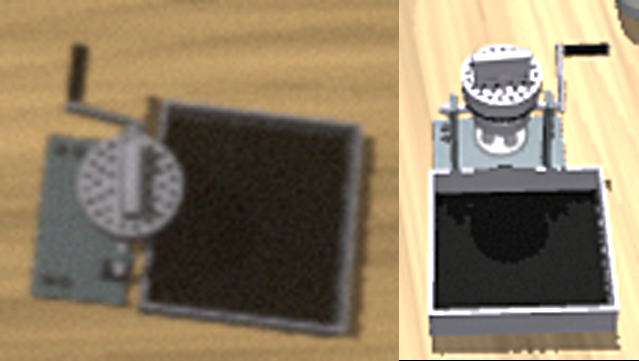

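The chosen target is the grey stand beside the tray (top view px 276,197). The look-alikes are blue at (145,165) and (212,272) and green at (388,160). The crop confirms the perforated cap with its wing, the roller at +x, and the tray on the -y side.

```bash
python3 -m pendant '[[-1,0,0,-0.06,0],[-1,-0.04,-0.04,-0.06,0],[-1,-0.08,-0.08,-0.06,0],[-1,-0.12,-0.115,-0.06,0],[-1,-0.16,-0.15,-0.06,0]]'; python3 -m pendant '[[-1,-0.04,-0.04,0,0],[-1,-0.08,-0.08,0,0],[-1,-0.12,-0.115,0,0],[-1,-0.16,-0.15,0,0],[-1,-0.2,-0.19,0,0]]'
```

```text
time_s: 1.18
tcp_pos: [0.3279, 0.3779, 0.2796]
orientation: [0.192, 0.981, 0.0, 0.0]
force: [0.7, 0.5, 0.3]
opening: 0.0939
grasp_force: 0.0
time_s: 1.8
tcp_pos: [0.4415, 0.1267, 0.2797]
orientation: [0.192, 0.981, 0.0, 0.0]
force: [1.9, 0.5, 0.5]
opening: 0.0942
grasp_force: 0.0
```

```bash
python3 - <<'E'
from h import *
# dark roller, stand yaw
for c in('top','side'):
    z=np.load(c+'0.npz');P=z['P'];im=z['im'].astype(int)
    m=(abs(P[...,0]-.61)<.06)&(abs(P[...,1])<.05)&(P[...,2]>.12)&(P[...,2]<.17)
    g=im.sum(-1);q=P[m];print(c,np.percentile(g[m],[5,25,50,75,95]))
    k=m&(g<110);q=P[k][:,:2]
    if len(q)>5:
        rr=cv2.minAreaRect((q*1000).astype(np.float32));print(len(q),rr,q.mean(0),np.median(P[k][:,2]))
    # tray rim
    m=(abs(P[...,0]-.52)<.16)&(P[...,1]<-.05)&(P[...,1]>-.28)&(P[...,2]>.035)&(P[...,2]<.05)
    print('tray',cv2.minAreaRect((P[m][:,:2]*1000).astype(np.float32)))
    m=(abs(P[...,0]-.5)<.12)&(P[...,1]>-.04)&(P[...,1]<.06)&(P[...,2]>.008)&(P[...,2]<.017)
    print('plate',cv2.minAreaRect((P[m][:,:2]*1000).astype(np.float32)))
E
```

```text
top [ 83.6 120.  176.  218.  254.8]
30 ((615.4221801757812, 0.30443572998046875), (6.372552871704102, 40.293052673339844), 87.4490737915039) [6.15549435e-01 4.15410559e-04] 0.15248631284345882
tray ((514.8505249023438, -155.926513671875), (180.57098388671875, 191.9007568359375), 81.25947570800781)
plate ((500.83819580078125, 8.220767974853516), (199.42416381835938, 84.38162231445312), 6.952540397644043)
side [  1.75  51.   286.5  407.   532.5 ]
42 ((618.2628784179688, -1.2344770431518555), (11.13707447052002, 42.13460159301758), 78.28382110595703) [ 6.18395081e-01 -3.27592214e-04] 0.15162966311761306
tray ((520.0123901367188, -146.85765075683594), (197.9002227783203, 189.0857696533203), 81.36712646484375)
plate ((526.5387573242188, -1.7733345031738281), (75.73072814941406, 147.50921630859375), 81.72724914550781)
```

```bash
python3 -m pendant '[[-1,-0.045,-0.04,0,0],[-1,-0.09,-0.085,0,0],[-1,-0.134,-0.125,0,0],[-1,-0.134,-0.125,0,0.18],[-1,-0.134,-0.125,0,0.36]]'; for i in 1 2; do python3 -m pendant '[[-1,0,0,0,0.18],[-1,0,0,0,0.36],[-1,0,0,0,0.54],[-1,0,0,0,0.72],[-1,0,0,0,0.9]]' | head -3; done;  python3 -m pendant '[[-1,0,0,0,0.18],[-1,0,0,0,0.36],[-1,0,0,0,0.54],[-1,0,0,0,0.676],[-1,0,0,0,0.676]]'
python3 - <<'E'
from h import *
print(get_obs()['joint_pos'])
for c in('top','side'):
    im,d,P=snap(c,c+'1')
    for lo,hi in((.188,.21),):
        m=(abs(P[...,0]-.52)<.045)&(abs(P[...,1]+.04)<.045)&(P[...,2]>lo)&(P[...,2]<hi)
        print(c,m.sum(),cv2.minAreaRect((P[m][:,:2]*1000).astype(np.float32)) if m.sum()>3 else 0)
        q=P[m][:,:2]
        if len(q)>9:
            print(q.mean(0),np.degrees(np.arctan2(*(np.linalg.svd(q-q.mean(0))[2][0])[::-1])))
E
```

```text
time_s: 2.42
tcp_pos: [0.5179, -0.039, 0.2794]
orientation: [0.368, 0.93, -0.0, -0.0]
force: [0.5, 0.5, -0.5]
opening: 0.0941
grasp_force: 0.0
time_s: 3.05
tcp_pos: [0.5178, -0.0382, 0.2796]
orientation: [0.735, 0.678, 0.0, 0.0]
time_s: 3.68
tcp_pos: [0.5179, -0.0381, 0.2796]
orientation: [0.957, 0.29, 0.0, -0.0]
time_s: 4.3
tcp_pos: [0.5179, -0.038, 0.2795]
orientation: [0.999, -0.04, 0.0, 0.0]
force: [-0.7, 0.0, 1.0]
opening: 0.0942
grasp_force: 0.0
[-0.76022624  0.24038267  0.91303166  1.82345416 -0.20534588  1.17687225
 -1.43266231]
top 0 0
side 107 ((520.4044799804688, -37.69150924682617), (18.509963989257812, 56.71269226074219), 85.978271484375)
[ 0.5201145  -0.03950645] 176.32225493868907
```

```bash
python3 -m pendant '[[-1,0,0.0015,0.03,0],[-1,0,0.0015,0.06,0],[-1,0,0.0015,0.085,0],[-1,0,0.0015,0.0925,0],[-1,0,0.0015,0.0925,0]]'; for i in 1 2; do python3 -m pendant '[[1,0,0,0,0],[1,0,0,0,0],[1,0,0,0,0],[1,0,0,0,0],[1,0,0,0,0]]'; done
```

```text
time_s: 5.03
tcp_pos: [0.5178, -0.0399, 0.1873]
orientation: [0.999, -0.04, -0.0, 0.0]
force: [-0.3, 0.7, 0.2]
opening: 0.0938
grasp_force: 0.0
time_s: 5.65
tcp_pos: [0.5177, -0.0397, 0.187]
orientation: [0.999, -0.041, -0.0, 0.0]
force: [-0.5, -0.5, 0.0]
opening: 0.0474
grasp_force: 0.0
time_s: 6.28
tcp_pos: [0.5177, -0.0397, 0.187]
orientation: [0.999, -0.041, 0.0, 0.0]
force: [-0.4, 0.9, -0.9]
opening: 0.0135
grasp_force: 30.0
```

Gripped at 13.5 mm. Next I untwist about 80° anticlockwise.

```bash
python3 -m pendant '[[1,0,0,0,-0.14],[1,0,0,0,-0.28],[1,0,0,0,-0.42],[1,0,0,0,-0.56],[1,0,0,0,-0.7]]'; python3 -m pendant '[[1,0,0,0,-0.14],[1,0,0,0,-0.28],[1,0,0,0,-0.42],[1,0,0,0,-0.56],[1,0,0,0,-0.7]]';  python3 -m pendant '[[1,0,0,0,0],[1,0,0,-0.005,0],[1,0,0,-0.01,0],[1,0,0,-0.015,0],[1,0,0,-0.02,0]]'; python3 - <<'E'
from h import *
print(get_obs()['joint_pos'],get_obs()['moment'])
E
```

```text
time_s: 6.9
tcp_pos: [0.5177, -0.0397, 0.187]
orientation: [0.952, 0.307, -0.0, 0.0]
force: [0.3, -0.3, -0.9]
opening: 0.0138
grasp_force: 30.0
time_s: 7.52
tcp_pos: [0.518, -0.0395, 0.187]
orientation: [0.789, 0.614, 0.0, 0.0]
force: [1.8, 1.8, -0.5]
opening: 0.0138
grasp_force: 30.0
time_s: 8.15
tcp_pos: [0.5177, -0.0401, 0.2075]
orientation: [0.791, 0.612, -0.0, 0.0]
force: [0.6, -0.3, -1.0]
opening: 0.0139
grasp_force: 30.0
[-0.46402605  0.27042938  0.56888266  1.90351608 -0.16962587  1.01490678
 -0.07439938] [-0.04876223  0.1031574   0.00584079]
```

```bash
python3 -m pendant '[[1,0,0,-0.03,0],[1,0,0,-0.06,0],[1,0,0,-0.09,0],[1,0,0,-0.1,0],[1,0,0,-0.1,0]]'; python3 - <<'E'
from h import *
for c in('top','side'):
    P=np.load(c+'0.npz')['P']
    m=(P[...,2]>.02)&(P[...,2]<.2)&(P[...,0]>.35)&(P[...,0]<.75)&(P[...,1]>.02)&(P[...,1]<.32)
    q=P[m]; print(c,len(q))
    for k in sorted({(round(a/.04)*.04,round(b/.04)*.04) for a,b,_ in q}): print(np.round(k,2),end='')
    print()
E
```

```text
time_s: 8.78
tcp_pos: [0.5177, -0.0398, 0.3068]
orientation: [0.79, 0.613, 0.0, 0.0]
force: [-1.1, -0.0, -2.1]
opening: 0.0137
grasp_force: 30.0
top 494
[0.36 0.16][0.36 0.2 ][0.4 0.2][0.48 0.04][0.6  0.04][0.72 0.16][0.72 0.2 ][0.72 0.24][0.76 0.16][0.76 0.2 ][0.76 0.24]
side 424
[0.36 0.12][0.36 0.16][0.36 0.2 ][0.4 0.2][0.72 0.16][0.72 0.2 ][0.72 0.24][0.76 0.16][0.76 0.2 ][0.76 0.24]
```

```bash
python3 -m pendant '[[1,0.04,0,0,0],[1,0.09,-0.002,0,0],[1,0.14,-0.004,0,0],[1,0.185,-0.004,0,0],[1,0.185,-0.004,0.04,0]]'; python3 -m pendant '[[1,0,0,0.05,0],[1,0,0,0.1,0],[1,0,0,0.15,0],[1,0,0,0.19,0],[1,0,0,0.205,0]]';  python3 -m pendant '[[1,0,0,0.008,0],[1,0,0,0.015,0],[1,0,0,0.02,0],[1,0,0,0.0205,0],[1,0,0,0.0205,0]]'
```

```text
time_s: 9.4
tcp_pos: [0.5608, 0.1443, 0.2663]
orientation: [0.789, 0.615, 0.001, 0.0]
force: [-0.3, -0.9, -2.3]
opening: 0.0142
grasp_force: 30.0
time_s: 10.02
tcp_pos: [0.5582, 0.1397, 0.0589]
orientation: [0.79, 0.612, -0.002, -0.0]
force: [1.0, -0.5, -0.8]
opening: 0.0138
grasp_force: 30.0
time_s: 10.65
tcp_pos: [0.5602, 0.1405, 0.0418]
orientation: [0.79, 0.613, 0.0, 0.0]
force: [-0.0, -0.2, -0.5]
opening: 0.014
grasp_force: 30.0
```

```bash
python3 -m pendant '[[1,0,0,0.001,0],[1,0,0,0.0015,0],[-0.2,0,0,0.0015,0],[-0.2,0,0,0.0015,0],[-0.2,0,0,0.0015,0]]'; python3 -m pendant '[[-0.2,0,0,0,0],[-0.2,0,0,-0.02,0],[-0.2,0,0,-0.06,0],[-0.2,0,0,-0.12,0],[1,0,0,-0.18,0]]'; python3 - <<'E'
from h import *
for c in('top','side'):
    im,d,P=snap(c,c+'2'); np.savez(f'{c}2.npz',im=im,P=P)
    for l in ('cap','jar'):
      for r in outline_of(c,l):
        m=r['mask']&(d>0);print(c,l,round(r['conf'],2),np.round(r['extent']),np.round(np.median(P[m],0),3) if m.any() else 0)
    g=im.astype(int).sum(-1);R=(abs(P[...,0]-.62)<.05)&(abs(P[...,1])<.05)&(P[...,2]>.13)&(P[...,2]<.17)&(g<110);print('roller',R.sum(),P[R].mean(0) if R.any() else 0)
cv2.imwrite('pics/v2.png',cv2.resize(cv2.imread('pics/side2.png')[100:300,150:370],None,fx=2.5,fy=2.5))
E
```

```text
time_s: 11.28
tcp_pos: [0.56, 0.1405, 0.04]
orientation: [0.79, 0.613, 0.0, 0.0]
force: [-0.9, 0.2, -0.7]
opening: 0.0403
grasp_force: 0.0
time_s: 11.9
tcp_pos: [0.5597, 0.1401, 0.2232]
orientation: [0.791, 0.612, 0.0, 0.0]
force: [0.1, 1.0, 0.9]
opening: 0.0495
grasp_force: 0.0
top cap 0.6 [301. 140.  33.  21.] [ 0.761 -0.146  0.04 ]
top jar 0.96 [271. 191.  31.  64.] [ 0.529 -0.037  0.145]
top jar 0.78 [392. 153.  25.  51.] [ 0.637 -0.42   0.144]
top jar 0.67 [144. 155.  26.  56.] [0.64  0.375 0.145]
roller 29 [6.15918820e-01 4.94731297e-04 1.51850584e-01]
side cap 0.6 [261. 189.  21.  16.] [0.56  0.142 0.024]
side jar 0.9 [271. 211.  47.  46.] [ 0.524 -0.044  0.142]
side jar 0.88 [189. 175.  52.  40.] [0.303 0.133 0.144]
side jar 0.64 [340. 313.  71.  49.] [ 0.639 -0.419  0.144]
side jar 0.63 [282. 130.  43.  23.] [0.624 0.352 0.108]
roller 42 [ 6.18374723e-01 -3.48809095e-04  1.51431394e-01]
```

View pics/v2.png

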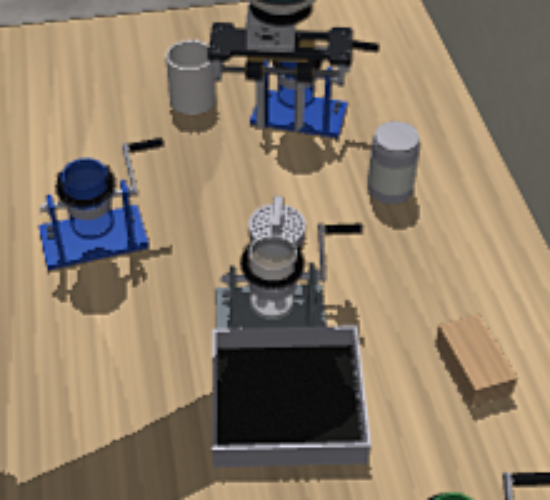

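```bash
python3 -m pendant '[[1,0,0,0,-0.13],[1,0,0,0,-0.13],[1,0,0,0,-0.13]]'; python3 -m pendant '[[1,0,0.038,0,0],[1,0,0.0765,0,0],[1,-0.05,0.0765,0.04,0],[1,-0.1,0.0765,0.084,0],[1,-0.104,0.0765,0.084,0]]'; python3 -m pendant '[[1,0,0,0,0],[1,0,0,0,0]]'; python3 - <<'E'
from h import *
for c in('top','side'):
    im,d,P=snap(c,c+'3')
a=cv2.resize(cv2.imread('pics/top3.png')[140:250,215:345],None,fx=3,fy=3);b=cv2.resize(cv2.imread('pics/side3.png')[130:300,210:340],None,fx=3,fy=3)
h=max(a.shape[0],b.shape[0]);pad=lambda x:cv2.copyMakeBorder(x,0,h-x.shape[0],0,0,0)
cv2.imwrite('pics/v3.png',np.hstack([pad(a),pad(b)]))
E
```

```text
time_s: 12.58
tcp_pos: [0.5598, 0.1403, 0.2194]
orientation: [0.75, 0.662, -0.001, -0.0]
force: [0.3, 1.1, 0.1]
opening: 0.0
grasp_force: 0.0
time_s: 13.2
tcp_pos: [0.6213, 0.0241, 0.1332]
orientation: [0.751, 0.66, -0.002, -0.001]
force: [0.2, 0.6, 0.0]
opening: 0.0007
grasp_force: 0.0
time_s: 13.45
tcp_pos: [0.6239, 0.0295, 0.1368]
orientation: [0.749, 0.663, 0.001, 0.0]
force: [0.3, 0.5, 1.0]
opening: 0.0006
grasp_force: 0.0
```

View pics/v3.png

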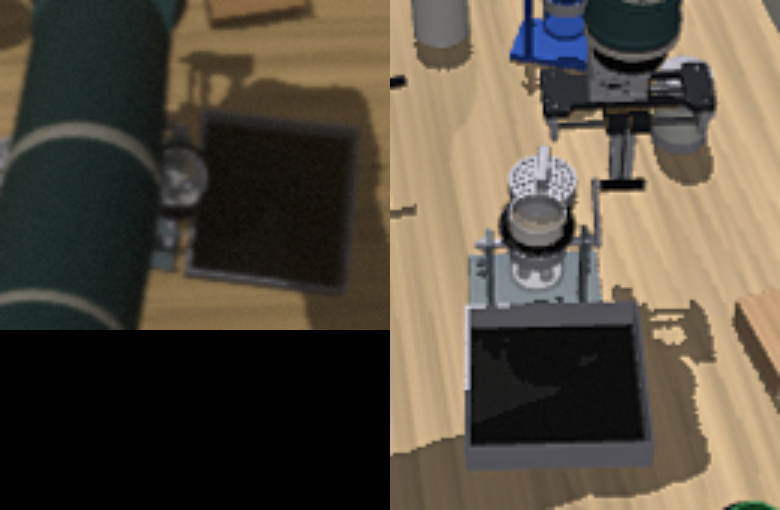

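```bash
python3 -m pendant '[[1,-0.008,0,-0.001,0],[1,-0.0144,0,-0.002,0],[1,-0.0175,0,-0.0065,0],[1,-0.0205,0,-0.0105,0],[1,-0.024,0,-0.0145,0]]'; python3 -m pendant '[[1,-0.004,0,-0.0035,0],[1,-0.008,0,-0.0065,0],[1,-0.0125,0,-0.0095,0],[1,-0.0165,0,-0.0115,0],[1,-0.0165,0,-0.0115,0]]'; python3 - <<'E'
from h import *
im,d,P=snap('side','side4')
g=im.astype(int).sum(-1)
cv2.imwrite('pics/v4.png',cv2.resize(im[...,::-1][130:300,210:340],None,fx=3,fy=3))
E
```

```text
time_s: 14.18
tcp_pos: [0.6204, 0.0047, 0.1508]
orientation: [0.749, 0.663, 0.0, -0.0]
force: [-0.6, 4.7, -0.7]
opening: 0.0008
grasp_force: 2.6
time_s: 14.8
tcp_pos: [0.6182, -0.0127, 0.1621]
orientation: [0.749, 0.662, -0.0, -0.0]
force: [-0.2, 1.4, 0.3]
opening: 0.0004
grasp_force: 0.5
```

View pics/v4.png

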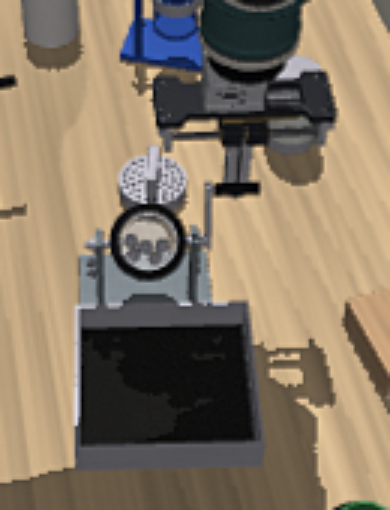

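```bash
python3 -m pendant '[[1,-0.0035,0,-0.0025,0],[1,-0.0085,0,-0.0045,0],[1,-0.0135,0,-0.006,0],[1,-0.0185,0,-0.0067,0],[1,-0.0235,0,-0.007,0]]'; python3 -m pendant '[[1,-0.004,0,0,0],[1,-0.008,0,0.0005,0],[1,-0.012,0,0.0015,0],[1,-0.016,0,0.0025,0],[1,-0.0205,0,0.0035,0]]';  python3 -m pendant '[[1,-0.002,0,0.0005,0],[1,-0.004,0,0.0015,0],[1,-0.006,0,0.0025,0],[1,-0.008,0,0.0035,0],[1,-0.0095,0,0.0045,0]]'
```

```text
time_s: 15.48
tcp_pos: [0.6152, -0.0359, 0.169]
orientation: [0.749, 0.663, -0.0, -0.0]
force: [-2.1, 5.3, -0.2]
opening: 0.0005
grasp_force: 2.2
time_s: 16.1
tcp_pos: [0.6125, -0.0561, 0.1653]
orientation: [0.749, 0.663, -0.0, -0.0]
force: [-2.8, 5.2, -0.7]
opening: 0.0007
grasp_force: 2.5
time_s: 16.73
tcp_pos: [0.6113, -0.0655, 0.1608]
orientation: [0.749, 0.663, -0.0, -0.0]
force: [-2.7, 5.1, 0.4]
opening: 0.0004
grasp_force: 2.5
```

```bash
python3 -m pendant '[[1,-0.002,0,0.0012,0],[1,-0.004,0,0.0026,0],[1,-0.006,0,0.0042,0],[1,-0.0075,0,0.005,0],[1,-0.0086,0,0.006,0]]'; python3 -m pendant '[[1,-0.0015,0,0.0015,0],[1,-0.003,0,0.003,0],[1,-0.0045,0,0.0045,0],[1,-0.006,0,0.006,0],[1,-0.0075,0,0.0075,0]]';  python3 -m pendant '[[1,-0.0015,0,0.002,0],[1,-0.003,0,0.004,0],[1,-0.0045,0,0.0055,0],[1,-0.0045,0,0.0055,0],[1,-0.0045,0,0.0055,0]]'
python3 - <<'E'
from h import *
im,d,P=snap('side','side5')
print([(round(r['conf'],2),np.round(r['extent'])) for r in search_frame('side','ball0')])
cv2.imwrite('pics/v5.png',np.clip(cv2.resize(im[...,::-1][130:300,210:340],None,fx=3.4,fy=3.4)*1.6,0,255).astype(np.uint8))
E
```

```text
time_s: 17.35
tcp_pos: [0.6102, -0.074, 0.1547]
orientation: [0.749, 0.663, -0.0, -0.001]
force: [-3.8, 5.2, 0.3]
opening: 0.0005
grasp_force: 2.5
time_s: 17.98
tcp_pos: [0.6094, -0.0811, 0.1472]
orientation: [0.749, 0.663, -0.0, -0.001]
force: [-2.8, 6.6, -0.3]
opening: 0.0003
grasp_force: 3.2
time_s: 18.6
tcp_pos: [0.6088, -0.0855, 0.1417]
orientation: [0.749, 0.663, -0.0, -0.001]
force: [-2.6, 7.3, 0.0]
opening: 0.0006
grasp_force: 3.2
[]
```

View pics/v5.png

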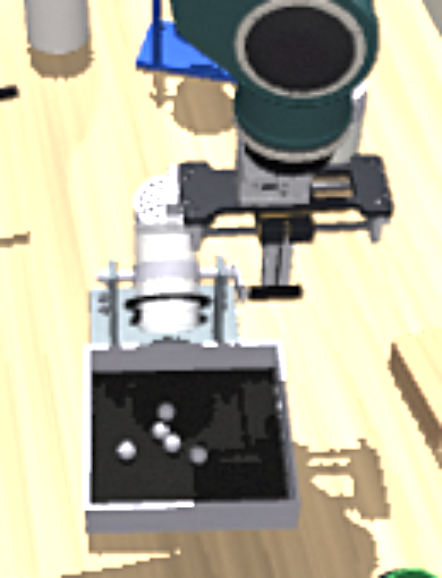

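All five balls are in the tray, at crop px (167,411), (160,430), (173,442), (127,450) and (198,455). I back off and check that everything is at rest.

```bash
python3 -m pendant '[[1,0.015,0,0,0],[1,0.03,0,0,0],[1,0.035,0,-0.05,0],[1,0.035,0,-0.11,0],[1,0.035,0,-0.14,0]]'; for i in 1 2 3; do python3 -m pendant '[[1,0,0,0,0],[1,0,0,0,0],[1,0,0,0,0],[1,0,0,0,0],[1,0,0,0,0]]' | tail -3; done
python3 - <<'E'
from h import *
a,d,P=snap('side','side6'); b,_,_=snap('side')
m=(abs(P[...,0]-.52)<.085)&(P[...,1]<-.07)&(P[...,1]>-.23)&(P[...,2]<.05)&(P[...,2]>.0)
print('diff',abs(a.astype(int)-b).sum(-1)[m].max())
w=(abs(P[...,0]-.56)<.05)&(abs(P[...,1]-.14)<.05)&(P[...,2]>.015)&(P[...,2]<.08);print('cap',w.sum(),P[w].mean(0),np.percentile(P[w][:,2],[50,98]))
cv2.imwrite('pics/v6.png',np.clip(cv2.resize(a[...,::-1][130:300,210:340],None,fx=3.4,fy=3.4)*1.6,0,255).astype(np.uint8))
E
```

```text
time_s: 19.32
tcp_pos: [0.6144, -0.0505, 0.2853]
orientation: [0.749, 0.663, 0.001, 0.001]
force: [-0.2, -0.5, -0.0]
opening: 0.0007
grasp_force: 0.0
force: [-0.5, 0.6, -0.7]
opening: 0.0004
grasp_force: 0.0
force: [0.5, -0.6, -0.6]
opening: 0.0003
grasp_force: 0.0
force: [-0.3, 0.4, -0.3]
opening: 0.0004
grasp_force: 0.0
diff 16
cap 258 [0.56333701 0.14248909 0.02920748] [0.02443273 0.05658439]
```

View pics/v6.png

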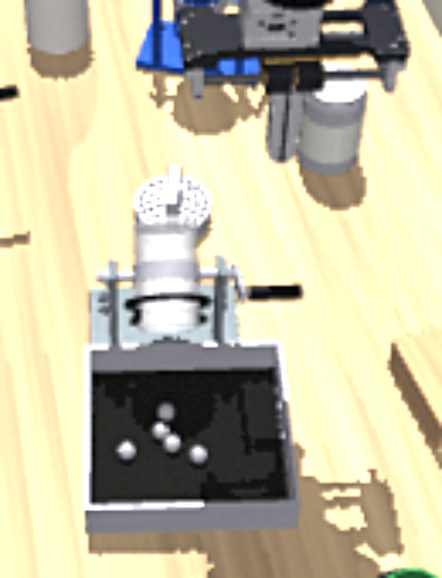

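Five balls lie at rest in the tray, in the same pixels as before. The cap stands upright on the bench and the arm is clear.

```bash
python3 -c "from rig import *; print(job_done())"
```

```text
the job is handed in; nothing more can be done
None
```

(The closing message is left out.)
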